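# Set a rigging plate under the gauge tip and hold the torch on its mark

### The job

Slide the flat rigging plate along the bench, never lifting it, until the tip of the dial gauge stands over the inside of the small ring scribed on it, and leave the plate lying there. Then draw the torch up out of its holder cup, lean it about halfway between upright and level with the lens end still the lower one, and hold it raised so that it points at the scribed ring with its lens roughly 15 cm away, without knocking the gauge or disturbing the other things on the bench. The job finishes while holding: end with the torch still gripped and still in the air in that pose, carried by the gripper alone and touching nothing else on the bench.

Things in the scene. Friction and masses are not known exactly. Their poses are not given: they have to be found in the camera images.
- plate: Loose flat aluminium rigging plate, 14 mm thick, about 0.35 kg, lying flat on the bench. Origin: underside, in the middle of its length; z up, x along its length. Wide head from x = -5 to +85 mm, 64 mm wide (along y); narrow neck from x = -86 to -2 mm, 36 mm wide, which can be gripped across y from above, for instance at x = -55 mm. The scribed ring is on the head.
- plate_mark (a point): Centre of the scribed ring (a thin dark ring of 18 mm outer diameter with a dot in its centre) on the plate's top face: at x = +55, y = 0, z = +14 mm in the plate's frame.
- gauge_tip (a point): The pointed lower end of the dial gauge's thin vertical steel stem, 22 mm above the bench, so that the 14 mm plate passes beneath it with 8 mm to spare. It is fixed and does not move.
- gauge: Dial gauge on a stand fixed to the bench. Origin on the bench right under the tip, z up. Grey base block 90 x 80 x 30 mm centred at y = +150 mm, 22 mm thick column standing 210 mm high there; an arm at height 185 mm runs from the column along -y to a round dial (58 mm across, 22 mm thick along x, centred 185 mm above the tip's place on the bench). Below the dial only the 9 mm stem, tapering to the tip. The space on its -x side (towards the robot) and -y side is open.
- holder: Round grey plastic cup screwed upright to the bench, 55 mm outside diameter with a 72 mm foot, 48 mm bore, rim 56 mm high, inner floor at 6 mm. Origin: centre of its underside, z up.
- torch: Loose black hand torch, 150 mm long, about 0.18 kg, standing lens down in the holder. Origin: centre of the lens face; z runs from the lens to the tail (up at the start), so it shines along -z. Head 38 mm in diameter from z = 0 to 28 mm, tapering to the round 28 mm barrel from z = 42 to 145 mm, with a 23 mm rubber tail cap to 150 mm. The barrel stands out of the cup from z = 50 mm up.
- radio: Bystander: black hand radio lying flat, 120 x 58 x 34 mm with a 50 mm aerial stub at +x. Origin: centre of its underside.
- carabiner: Bystander: steel carabiner lying flat, about 112 x 68 x 12 mm. Origin: centre, on its underside.
- tin: Bystander: white first-aid tin, 100 x 140 x 50 mm. Origin: centre of its underside.
Things that resemble listed ones, but are neither listed nor needed, are in the scene too. Several things have the shape of the gauge; the one meant has the colours described above.

How it is judged:
On the way, in this order (a step that is already met when the one before it is completed fails the run):
1. the ring lies under the gauge tip, the plate at rest and let go (horizontal distance between plate_mark and gauge_tip below 0.008 m and linear speed of plate below 0.02 m/s and contact force between plate and the arm below 0.1 N and contact force between plate and the fingers below 0.1 N), for 0.2 s.
2. the torch is drawn clear of its cup (height (world z) of torch above 0.062 m and contact force between torch and the fingers above 1 N and contact force between torch and holder below 0.1 N), for 0.1 s.
At the end, for the whole second after the job is handed in: Ring centre within 8 mm of the gauge tip horizontally, plate flat. Torch held still by the fingers alone, lens 70 mm or more up, axis 25 to 65 degrees from vertical, lens end lower, ring within 35 mm of the beam axis (torch's x and y), lens 80 to 230 mm from it (horizontal distance between plate_mark and gauge_tip below 0.008 m and height (world z) of plate below 0.004 m and angle between plate's own z axis and vertical below 0.05 rad and height (world z) of torch above 0.07 m and angle between torch's own z axis and vertical between 0.44 and 1.13 rad and x of plate_mark in the frame of torch between -0.035 and 0.035 m and y of plate_mark in the frame of torch between -0.035 and 0.035 m and z of plate_mark in the frame of torch between -0.23 and -0.08 m and contact force between torch and the fingers above 1 N and contact force between torch and holder below 0.1 N and contact force between torch and gauge below 0.1 N and contact force between torch and plate below 0.1 N and linear speed of torch below 0.03 m/s and contact force between torch and tin below 0.1 N and contact force between torch and radio below 0.1 N and contact force between torch and carabiner below 0.1 N); the arm keeps its last pose, push and grip.
It fails at once if the plate is lifted or tipped off the bench (height (world z) of plate above 0.012 m or angle between plate's own z axis and vertical above 0.15 rad).
It fails at once if the gauge is knocked (contact force between gauge and anything else above 8 N).
It fails at once if the radio, carabiner or tin is disturbed (distance of any of radio, carabiner, tin from where it was at the start of the episode above 0.03 m).
It also fails if it takes over 62 s, if anything falls off the work surface, if the arm or the gripper's body presses on something with over 40 N, if the wrist force passes 120 N, or if a joint passes its speed limit or range.

### The arm

A 6-joint arm with a two-finger parallel gripper is mounted at the origin on the work surface. World frame = base frame: x ahead of the robot, y to its left, z up, the work surface at z = 0. Lengths are in m, angles in rad, forces in N, time in s.
With the tool pointing down it reaches from about 0.425 to 1.125 m from the base axis. Payload 14.9 kg.
Tool frame: the origin (TCP) lies midway between the tips of the shut fingers; the grasp point (between the pads) lies 19 mm behind it; z points along the fingers, y is the direction in which the jaws open and shut (so a half turn about z gives the same grasp; the last joint's range is limited). The gripper opens to 91 mm and grips with 3 to 60 N. Pads are 32 mm wide; open, the fingers measure 118 mm over their backs; the gripper's body (76 mm by 178 mm) begins 60 mm behind the grasp point.
Start: joints at [-1.342, 0.379, 1.734, -0, 1.028, -0.033], TCP at [0.181, -0.676, 0.214] pointing down, gripper open.
Joint ranges: [-2.77, 2.77], [-0.74, 2.19], [0, 2.66], [-1.06, 4.2], [0.31, 2.87], [-3.08, 3.08]. Speed limits (rad/s): [1.89, 1.89, 2.39, 3.14, 3.14, 3.14].

### API

Orientations are given as a rotation vector (axis times angle).
In Python, from cell import env, cams gives the robot as it stands.
- The arm moves only by the tool servo_tool, never from a script. Its argument "plan" is a list of rows, each an object of numbers: "dx", "dy", "dz": the shift along the tool's x, y, z in cm; "roll": the turn about the tool's z in degrees. In form: [{"dx": .., "dy": .., "dz": .., "roll": ..}, ...]. A call has exactly 8 rows; each row shifts and turns the commanded pose from where the row before left it, along the tool's axes as they then stand; what a row does not reach is not made up. A row lasts 1/8 s, in which the tool goes at most 62.5 mm and 10.7 degrees, less where a joint would pass 70% of its speed; a pose out of reach is approached as far as the arm can. A call is refused whole if a number of a shift passes 6.25 or a number of a turn 10.7, either way. A call with a gripper value outside its range is refused whole. "jaw" is the finger opening in cm, from 0 to 9.12, set as the call begins (left out, the last holds). The fingers move at their own pace and stop on an object; the grip force is fixed at half the most. Time passes only in rows, so rows that do not move let the fingers close, or fill a call up. It gives the time, the measured TCP pose, the force and the opening at its end, in the units of the state.
- env.get_obs(): the state, without advancing time (a new reading comes with each control period).
- cams.snapshot(name): name is "scene" or "top" or "wrist"; returns a dict with "frame" (400x640x3 uint8, red, green, blue), "depth" (400x640 float32, m along the optical axis (not along the pixel's ray), 0 where there is no reading), "camera_matrix" (3x3 intrinsics, pixels), "extrinsics" (4x4, takes a point from world to camera coordinates); the wrist camera has in their place "tool_from_camera" (4x4, takes a point from camera to tool coordinates, whose origin is the TCP and whose axes are the flange's). Camera axes: x right, y down, z forward; pixel columns grow to the right and rows downward; lengths in m; the calibration is good to about 2 mm. A picture is of the moment at which its call begins: read the wrist's pose just before it.
- env.sign_off(): hands the job in, once; it reports no verdict.
The state is a dict: "time": time; "joint_pos": joint angles; "qvel": joint speeds; "joint_efforts": joint torques, N m; "ee_pos": TCP position; "tool_rot": TCP orientation; "wrist_force": force on the tool from outside, world axes, zero at the start; "ft_torque": the same for the moment, N m; "finger_gap": finger opening in m.
Only numpy, scipy, OpenCV 4.12 (cv2) and the standard library are available. Lean on these libraries where they do the work, as an engineer would, in place of code of your own. Each camera call takes 0.05 s, during which the arm holds its last target.

## Working session

There is one attempt and no reset: what is moved stays moved. The work goes in short steps, Python scripts to look and compute and a tool call to move; the robot and the scene stay as the last step left them, time stands still between calls to the robot, and variables do not carry over. Pictures are saved under pics/ and viewed, and the job is handed in when it is done.

Besides the shell and the picture viewer there is one more tool, called after "Request:" as name(argument=value, ...), one argument or row to a line, values as JSON. servo_tool: Moves the arm, as the interface text tells. Its arguments: {"type":"object","properties":{"plan":{"type":"array"},"jaw":{"type":"number"}},"required":["plan"]}

```bash
mkdir -p pics; ls
python3 - <<'E'
from cell import env,cams
import cv2,numpy as np
o=env.get_obs();print(o)
for n in("scene","top"):
    s=cams.snapshot(n);cv2.imwrite(f"pics/{n}0.png",s["frame"][:,:,::-1]);np.savez(f"{n}0.npz",**s);print(n,s["camera_matrix"],s["extrinsics"])
E
```

```text
pics
{'time': 0.0, 'joint_pos': array([-1.34229434e+00,  3.79403837e-01,  1.73478639e+00, -2.89979750e-05,
        1.02847679e+00, -3.32931844e-02]), 'qvel': array([-0.00336506, -0.00118845, -0.00036535, -0.00012219, -0.00037683,
        0.00178805]), 'joint_efforts': array([-1.06824617e-03, -7.63723540e+01, -4.34368587e+01,  6.49978453e-02,
        4.25405754e-02, -8.78993228e-05]), 'ee_pos': array([ 0.18107362, -0.67576592,  0.21328877]), 'tool_rot': array([-3.11365598e+00, -4.09937633e-01,  2.03203276e-04]), 'wrist_force': array([-0.005104  ,  0.31352585, -0.29749135]), 'ft_torque': array([ 0.06727943, -0.02590224, -0.04985906]), 'finger_gap': 0.09129381397192328}
scene [[483.86719369   0.         325.26130102]
 [  0.         483.86719369 200.58790874]
 [  0.           0.           1.        ]] [[-7.64283578e-01  6.44878395e-01 -1.57069081e-03  4.30268991e-01]
 [ 5.49487770e-01  6.49951786e-01 -5.25000826e-01 -2.34872046e-01]
 [-3.37540817e-01 -4.02112585e-01 -8.51100268e-01  1.70672547e+00]
 [ 0.00000000e+00  0.00000000e+00  0.00000000e+00  1.00000000e+00]]
top [[406.22597133   0.         314.07989992]
 [  0.         406.22597133 202.43667788]
 [  0.           0.           1.        ]] [[-0.00571054 -0.99971845  0.02303054 -0.04563421]
 [-0.99771713  0.00414632 -0.06740424  0.53422313]
 [ 0.06728977 -0.02336288 -0.99745991  1.09355976]
 [ 0.          0.          0.          1.        ]]
```

View pics/scene0.png

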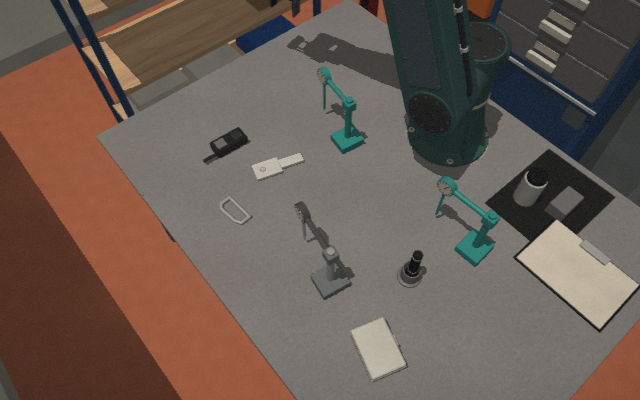

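View pics/top0.png

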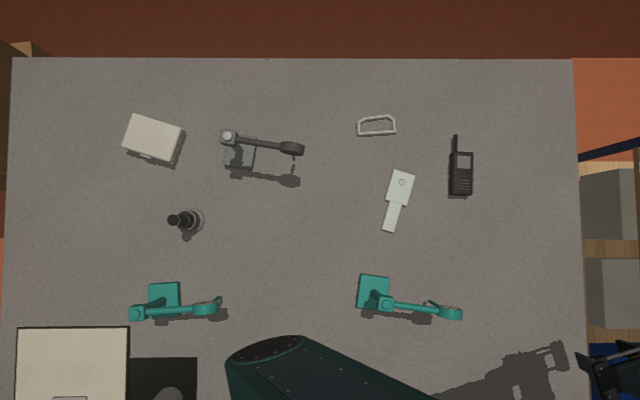

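```bash
cat > h.py <<'E'
import numpy as np,cv2
def load(n):
    s=dict(np.load(n+".npz"));return s
def cloud(s):
    K=s["camera_matrix"];T=np.linalg.inv(s["extrinsics"]);d=s["depth"]
    v,u=np.mgrid[:d.shape[0],:d.shape[1]]
    P=np.stack([(u-K[0,2])*d/K[0,0],(v-K[1,2])*d/K[1,1],d],-1)
    W=P@T[:3,:3].T+T[:3,3];W[d==0]=np.nan
    return W
def ray(s,u,v,z):
    K=s["camera_matrix"];T=np.linalg.inv(s["extrinsics"])
    r=T[:3,:3]@np.array([(u-K[0,2])/K[0,0],(v-K[1,2])/K[1,1],1]);c=T[:3,3]
    return c+r*(z-c[2])/r[2]
def proj(s,p):
    K=s["camera_matrix"];q=s["extrinsics"]@np.append(p,1);q=K@q[:3];return q[:2]/q[2]
E
python3 - <<'E'
from h import *
np.set_printoptions(precision=4,suppress=True)
t=load("top0");W=cloud(t);f=t["frame"].astype(int)
print("bench z",np.nanmedian(W[230:260,250:350,2]), "top z plate",np.nanmedian(W[178:188,395:410,2]))
# plate
z=W[...,2]
m=np.zeros(z.shape,bool);m[160:240,375:420]=True
pm=m&(f.min(2)>150)
ys,xs=np.nonzero(pm);cs,_=cv2.findContours(pm.astype(np.uint8),0,2);c=max(cs,key=cv2.contourArea)
pts=np.array([ray(t,u,v,.014)[:2] for u,v in c[:,0]]).astype(np.float32)
print(cv2.contourArea(c),cv2.minAreaRect(pts))
print("ring",ray(t,402,182,.014))
print("tip end head",ray(t,402,170,.014),"neck end",ray(t,388,231,.014))
# objects heights
for nm,(u0,u1,v0,v1) in dict(torch=(160,210,200,240),gauge=(215,310,120,190)).items():
    w=W[v0:v1,u0:u1].reshape(-1,3);
    for lo,hi in((.02,.04),(.05,.08),(.1,.14),(.14,.17),(.17,.19),(.19,.23)):
        q=w[(w[:,2]>lo)&(w[:,2]<hi)]
        if len(q)>3:print(nm,lo,hi,len(q),q.mean(0),q.min(0),q.max(0))
def crop(s,x0,y0,x1,y1,k,n):cv2.imwrite("pics/"+n,cv2.resize(s["frame"][y0:y1,x0:x1,::-1],None,fx=k,fy=k,interpolation=cv2.INTER_CUBIC))
a=t["frame"][100:250,120:320,::-1];b=t["frame"][140:240,350:450,::-1]
s=load("scene0");c=s["frame"][180:300,230:430,::-1]
crop(t,160,110,320,250,5,"c1.png");crop(s,240,190,440,300,4,"c2.png");crop(t,360,150,440,240,6,"c3.png")
E
```

```text
bench z -0.00025791176546297034 top z plate 0.014095218823920064
938.0 ((0.5377455353736877, -0.2749329209327698), (0.06065714359283447, 0.16731932759284973), 72.8671646118164)
ring [ 0.5901 -0.2925  0.014 ]
tip end head [ 0.6236 -0.2932  0.014 ] neck end [ 0.4548 -0.2511  0.014 ]
torch 0.02 0.04 95 [0.4857 0.2808 0.0314] [0.4606 0.263  0.0201] [0.5118 0.309  0.0398]
torch 0.05 0.08 114 [0.4858 0.2834 0.0584] [0.4606 0.263  0.0504] [0.5132 0.3127 0.0788]
torch 0.1 0.14 51 [0.4852 0.2818 0.1199] [0.4728 0.2782 0.1004] [0.4993 0.2888 0.1398]
torch 0.14 0.17 122 [0.4853 0.2896 0.1526] [0.4725 0.277  0.1403] [0.499  0.3042 0.1594]
gauge 0.02 0.04 633 [0.6605 0.1519 0.0293] [0.6254 0.1097 0.0201] [0.7204 0.1992 0.0396]
gauge 0.05 0.08 30 [0.6641 0.1148 0.0655] [0.6459 0.0022 0.0501] [0.683  0.1596 0.08  ]
gauge 0.1 0.14 30 [0.6664 0.1345 0.1153] [0.6456 0.0041 0.1004] [0.6777 0.1599 0.1348]
gauge 0.14 0.17 14 [0.6423 0.0297 0.1654] [ 0.6374 -0.0047  0.1566] [0.659  0.1567 0.1699]
gauge 0.17 0.19 175 [0.6576 0.0799 0.1855] [ 0.6349 -0.0214  0.1702] [0.6859 0.168  0.19  ]
gauge 0.19 0.23 695 [0.6611 0.078  0.2014] [ 0.6347 -0.0215  0.19  ] [0.693  0.1723 0.2166]
```

View pics/c1.png

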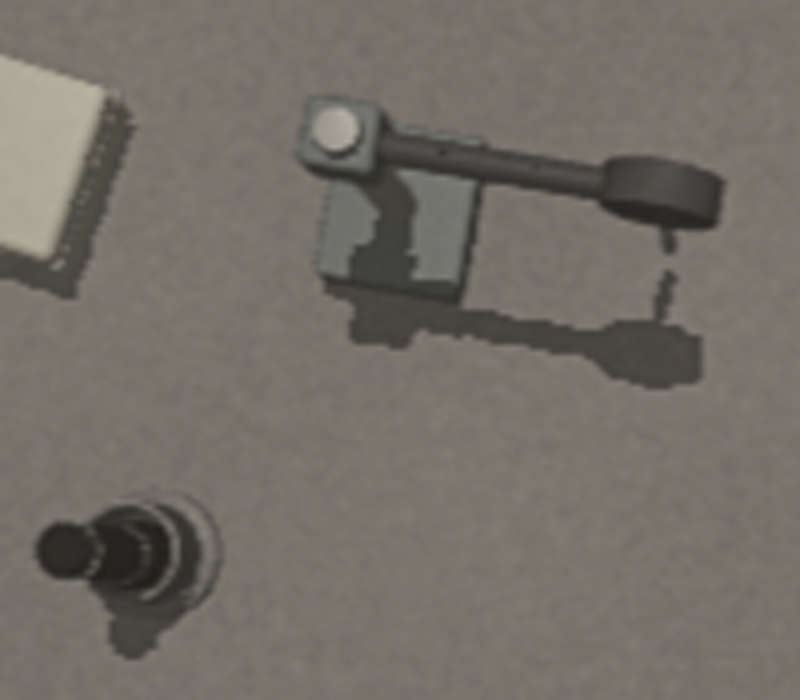

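View pics/c2.png

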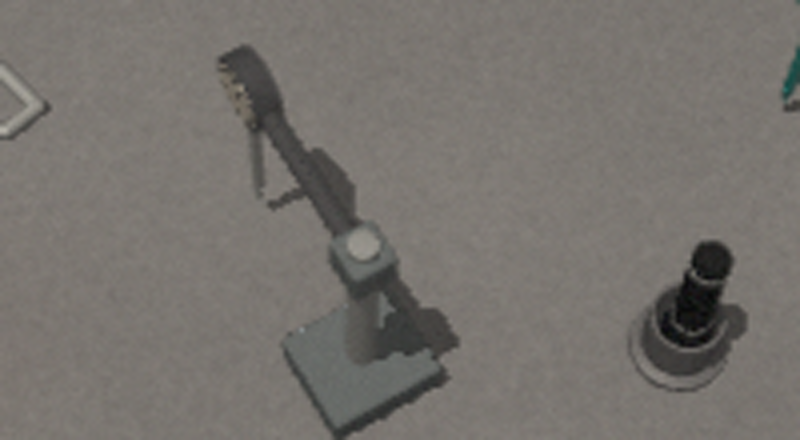

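View pics/c3.png

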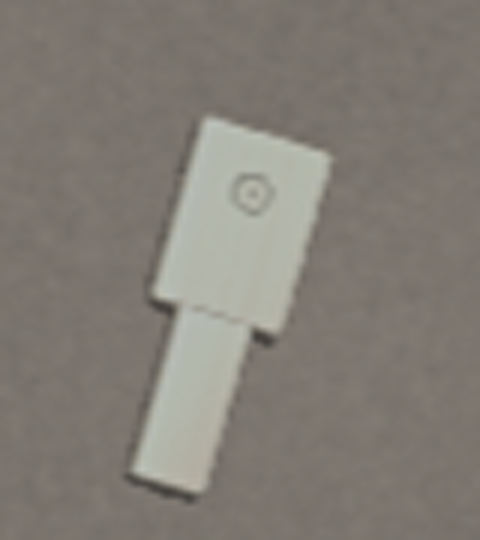

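Run:
```python
from h import *
np.set_printoptions(precision=4,suppress=True)
t=load("top0");s=load("scene0")
print("tip scene",ray(s,305.2,239.5,.022),"tip top",ray(t,294.2,160,.022))
W=cloud(s);d=W[205:245,290:320].reshape(-1,3);q=d[(d[:,2]>.02)&(d[:,2]<.15)];print(len(q))
for lo in np.arange(.01,.16,.02):
    k=q[(q[:,2]>lo)&(q[:,2]<lo+.02)]
    if len(k):print(lo,len(k),np.median(k,0))
print("ring top",ray(t,360+251/6,150+194/6,.014), "scene plate?")
# neck axis by corners (c3)
P=lambda u,v:ray(t,360+(u+.5)/6-.5,150+(v+.5)/6-.5,.014)[:2]
h1,h2,h3,h4=P(206,119),P(330,155),P(278,332),P(155,294)
n1,n2=P(132,472),P(203,492)
print(h1,h2,h3,h4,n1,n2, np.linalg.norm(h1-h2),np.linalg.norm(h1-h4))
a=(h1+h2)/2-(n1+n2)/2;print("axis deg",np.degrees(np.arctan2(a[1],a[0])),np.linalg.norm(a))
a=h1-h4;print(np.degrees(np.arctan2(a[1],a[0])));a=h2-h3;print(np.degrees(np.arctan2(a[1],a[0])))
W=cloud(s)
sub=W[240:290,395:430].reshape(-1,3)
for lo in (.05,.07,.09,.11,.13):
    k=sub[(sub[:,2]>lo)&(sub[:,2]<lo+.02)]
    if len(k):print(lo,len(k),k.mean(0),k.min(0),k.max(0))
```

```text
tip scene [0.6509 0.0101 0.022 ] tip top [0.6508 0.0057 0.022 ]
49
0.01 1 [0.6507 0.0091 0.0237]
0.03 6 [0.6539 0.0104 0.042 ]
0.049999999999999996 10 [0.6534 0.0101 0.0574]
0.06999999999999999 10 [0.6528 0.009  0.0774]
0.08999999999999998 8 [0.6527 0.011  0.0999]
0.10999999999999997 13 [0.6542 0.0107 0.1209]
0.12999999999999998 1 [0.6548 0.0069 0.1308]
ring top [ 0.5891 -0.292   0.014 ] scene plate?
[ 0.6253 -0.2706] [ 0.6083 -0.328 ] [ 0.5264 -0.3021] [ 0.5441 -0.2455] [ 0.4624 -0.2335] [ 0.4531 -0.266 ] 0.05980038691888115 0.08493160206348194
axis deg -17.316064923356226 0.16658275500468225
-17.21387769709249
-17.553027551712464
0.05 104 [0.4948 0.2958 0.0567] [0.4624 0.2656 0.05  ] [0.516  0.3191 0.0669]
0.07 34 [0.4956 0.2988 0.0806] [0.4833 0.2824 0.071 ] [0.5004 0.3081 0.0897]
0.09 30 [0.4957 0.2975 0.1009] [0.4848 0.281  0.0918] [0.5018 0.3076 0.1099]
0.11 31 [0.4955 0.2983 0.1198] [0.4831 0.282  0.1108] [0.5006 0.3081 0.129 ]
0.13 47 [0.4945 0.298  0.1421] [0.4827 0.2797 0.1306] [0.501  0.3081 0.15  ]
```

```bash
cat >> h.py <<'E'
from scipy.spatial.transform import Rotation as Ro
def pose(o):return np.array(o["ee_pos"]),Ro.from_rotvec(o["tool_rot"]).as_matrix()
def yawx(R):return np.degrees(np.arctan2(R[1,0],R[0,0]))
def delta(o,target,yaw):  # yaw of tool x
    p,R=pose(o);d=R.T@(np.array(target)-p)
    y=(yawx(R)-yaw+90)%180-90   # roll + about down z = yaw decreases
    return d*100,y
E
python3 - <<'E'
from cell import env
from h import *
np.set_printoptions(precision=3,suppress=True)
o=env.get_obs();p,R=pose(o);print(R,yawx(R))
mk=np.array([.589,-.292]);a=np.radians(-17.3);g=mk-.113*np.array([np.cos(a),np.sin(a)]);print(g)
print(delta(o,[*g,.214],-17.3))
E
```

```text
[[ 0.966  0.259 -0.   ]
 [ 0.259 -0.966  0.001]
 [ 0.    -0.001 -1.   ]] 14.99862932819062
[ 0.481 -0.258]
(array([ 39.784, -32.553,  -0.031]), np.float64(32.29862932819063))
```

Request:
servo_tool(
  plan=[
    {"dx":4,"dy":-3.2,"dz":-1},
    {"dx":4.4,"dy":-3.6,"dz":-1},
    {"dx":4.4,"dy":-3.6,"dz":-1},
    {"dx":4.4,"dy":-3.6,"dz":-1},
    {"dx":4.4,"dy":-3.6,"dz":-1},
    {"dx":4.4,"dy":-3.6,"dz":-1},
    {"dx":4.4,"dy":-3.6,"dz":0},
    {"dx":4.4,"dy":-3.6,"dz":0},
  ],
  jaw=9.1,
)

```text
invalid input at $.plan[0]: expected keys dx, dy, dz, roll
```

Request:
servo_tool(
  plan=[
    {"dx":2.5,"dy":-2.1,"dz":1,"roll":0},
    {"dx":2.5,"dy":-2.0,"dz":1,"roll":0},
    {"roll":10,"dz":2},
    {"roll":10,"dz":2},
    {"roll":10,"dz":2},
    {"roll":2.3,"dz":2},
    {},
    {},
  ],
)

```text
invalid input at $.plan[2]: expected keys dx, dy, dz, roll
```

Run:
```python
from cell import env,cams
from h import *
np.set_printoptions(precision=4,suppress=True)
o=env.get_obs();p,R=pose(o);s=cams.snapshot("wrist");np.savez("w1.npz",p=p,R=R,**s)
print(o["time"],p,yawx(R),delta(o,[.481,-.258,.1],-17.3));print(s["tool_from_camera"],s["camera_matrix"])
cv2.imwrite("pics/w1.png",s["frame"][:,:,::-1])
```

```text
0.1 [ 0.1811 -0.6758  0.2133] 14.99862932819062 (array([ 39.7829, -32.5824,  11.3687]), np.float64(32.29862932819063))
[[ 0.0018 -0.972  -0.2352  0.0656]
 [ 1.      0.0017  0.0007  0.0001]
 [-0.0003 -0.2352  0.972  -0.1708]
 [ 0.      0.      0.      1.    ]] [[275.3716   0.     317.1091]
 [  0.     275.3716 196.861 ]
 [  0.       0.       1.    ]]
```

View pics/w1.png

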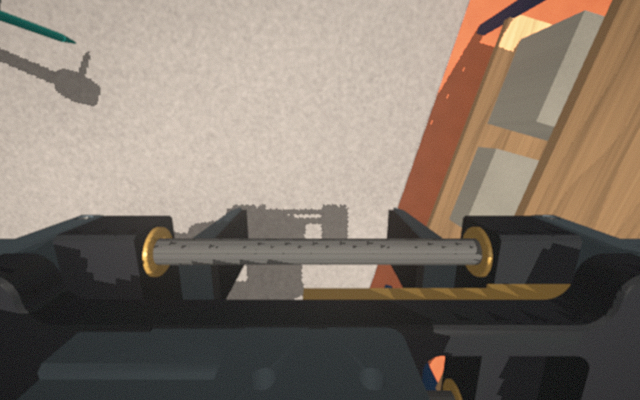

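All four keys are needed in every row (nothing moved; the picture shows only bare bench and the open fingers).

Request:
servo_tool(
  plan=[
    {"dx":4,"dy":-3.2,"dz":-1,"roll":0},
    {"dx":4.4,"dy":-3.6,"dz":-1,"roll":0},
    {"dx":4.4,"dy":-3.6,"dz":-1,"roll":0},
    {"dx":4.4,"dy":-3.6,"dz":-1,"roll":0},
    {"dx":4.4,"dy":-3.6,"dz":-1,"roll":0},
    {"dx":4.4,"dy":-3.6,"dz":-1,"roll":0},
    {"dx":4.4,"dy":-3.6,"dz":0,"roll":0},
    {"dx":4.4,"dy":-3.6,"dz":0,"roll":0},
  ],
  jaw=9.1,
)

```text
time: 1.15
ee_pos: [0.4446, -0.3101, 0.2741]
tool_rot: [3.114, 0.41, 0.0]
wrist_force: [0.3, 0.0, 0.1]
finger_gap: 0.091
```

Request:
servo_tool(
  plan=[
    {"dx":2.5,"dy":-2.1,"dz":1,"roll":0},
    {"dx":2.5,"dy":-2.0,"dz":1,"roll":0},
    {"dx":0,"dy":0,"dz":2,"roll":10},
    {"dx":0,"dy":0,"dz":2,"roll":10},
    {"dx":0,"dy":0,"dz":2,"roll":10},
    {"dx":0,"dy":0,"dz":2,"roll":2.3},
    {"dx":0,"dy":0,"dz":0,"roll":0},
    {"dx":0,"dy":0,"dz":0,"roll":0},
  ],
)

```text
time: 2.15
ee_pos: [0.4818, -0.2594, 0.1746]
tool_rot: [3.106, -0.471, 0.001]
wrist_force: [0.2, -1.2, -0.1]
finger_gap: 0.0911
```

Run:
```python
from cell import env,cams
from h import *
np.set_printoptions(precision=4,suppress=True)
o=env.get_obs();p,R=pose(o);s=cams.snapshot("wrist");np.savez("w2.npz",p=p,R=R,**s)
print(o["time"],p,yawx(R),delta(o,[.481,-.258,.1],-17.3),R)
cv2.imwrite("pics/w2.png",s["frame"][:,:,::-1])
```

```text
2.15 [ 0.4818 -0.2594  0.1746] -17.23592567454615 (array([-0.1223, -0.1108,  7.4628]), np.float64(0.06407432545384495)) [[ 0.9551 -0.2963  0.0005]
 [-0.2963 -0.9551 -0.0003]
 [ 0.0006  0.0001 -1.    ]]
```

View pics/w2.png

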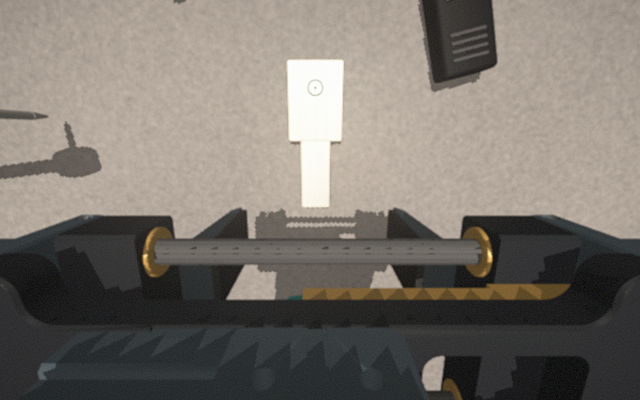

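```bash
cat >> h.py <<'E'
def wray(s,u,v,z):
    K=s["camera_matrix"];T=s["tool_from_camera"];R=s["R"];p=s["p"]
    r=R@T[:3,:3]@np.array([(u-K[0,2])/K[0,0],(v-K[1,2])/K[1,1],1]);c=p+R@T[:3,3]
    return c+r*(z-c[2])/r[2]
E
python3 - <<'E'
from h import *
np.set_printoptions(precision=4,suppress=True)
s=load("w2");f=s["frame"]
cv2.imwrite("pics/w2c.png",np.hstack([cv2.resize(f[90:190,0:100,::-1],None,fx=4,fy=4,interpolation=2),cv2.resize(f[50:150,265:365,::-1],None,fx=4,fy=4,interpolation=2)]))
print("ring",wray(s,315.3,87.7,.014),"neck end",wray(s,315.8,206.5,.014),"tip",wray(s,47,116.3,.022))
E
```

```text
ring [ 0.5899 -0.291   0.014 ] neck end [ 0.4566 -0.2504  0.014 ] tip [0.649  0.0074 0.022 ]
```

View pics/w2c.png

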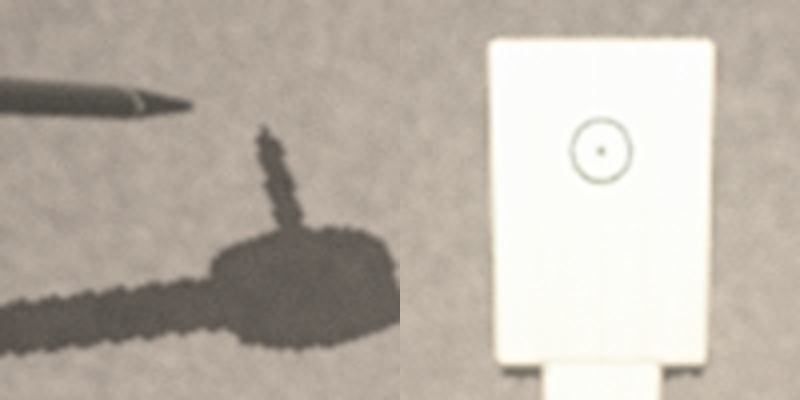

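Request:
servo_tool(
  plan=[
    {"dx":0,"dy":0,"dz":4,"roll":0},
    {"dx":0,"dy":0,"dz":4,"roll":0},
    {"dx":0,"dy":0,"dz":3.5,"roll":0},
    {"dx":0,"dy":0,"dz":2.5,"roll":0},
    {"dx":0,"dy":0,"dz":1.5,"roll":0},
    {"dx":0,"dy":0,"dz":1,"roll":0},
    {"dx":0,"dy":0,"dz":0.3,"roll":0},
    {"dx":0,"dy":0,"dz":0,"roll":0},
  ],
  jaw=6,
)

```text
time: 3.2
ee_pos: [0.4818, -0.2594, 0.0064]
tool_rot: [3.106, -0.472, 0.001]
wrist_force: [-0.9, -0.6, 0.5]
finger_gap: 0.0598
```

Request:
servo_tool(
  plan=[
    {"dx":0,"dy":0,"dz":0,"roll":0},
    {"dx":0,"dy":0,"dz":0,"roll":0},
    {"dx":0,"dy":0,"dz":0,"roll":0},
    {"dx":0,"dy":0,"dz":0,"roll":0},
    {"dx":0,"dy":0,"dz":0,"roll":0},
    {"dx":0,"dy":0,"dz":0,"roll":0},
    {"dx":0,"dy":0,"dz":0,"roll":0},
    {"dx":0,"dy":0,"dz":0,"roll":0},
  ],
  jaw=2.5,
)

```text
time: 4.2
ee_pos: [0.4816, -0.2592, 0.0062]
tool_rot: [-3.106, 0.472, -0.0]
wrist_force: [-0.9, 2.9, 7.0]
finger_gap: 0.0355
```

Run:
```python
from cell import env,cams
from h import *
np.set_printoptions(precision=4,suppress=True)
o=env.get_obs();p,R=pose(o);s=cams.snapshot("wrist");np.savez("w3.npz",p=p,R=R,**s)
print(o["time"],p,yawx(R),o["finger_gap"])
cv2.imwrite("pics/w3.png",s["frame"][:,:,::-1])
```

```text
4.2 [ 0.4816 -0.2592  0.0062] -17.29441223984418 0.0354991438422698
```

View pics/w3.png

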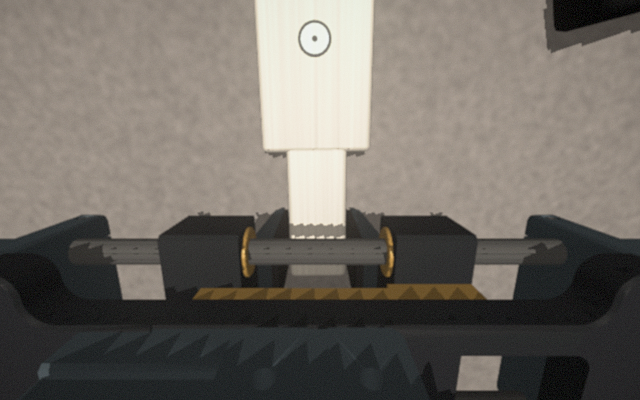

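Run:
```python
from h import *
np.set_printoptions(precision=4,suppress=True)
s=load("w3");m=wray(s,314.7,38.3,.014);d=np.array([.6503,.0075,.014])-m;print(m,d,s["R"].T@d*100)
```

```text
[ 0.5904 -0.2918  0.014 ] [ 0.0599  0.2993 -0.    ] [ -3.1731 -30.3558   0.0025]
```

Request:
servo_tool(
  plan=[
    {"dx":-0.1,"dy":-0.8,"dz":0,"roll":0},
    {"dx":-0.2,"dy":-1.6,"dz":0,"roll":0},
    {"dx":-0.2,"dy":-2.2,"dz":0,"roll":0},
    {"dx":-0.3,"dy":-2.4,"dz":0,"roll":0},
    {"dx":-0.2,"dy":-2.4,"dz":0,"roll":0},
    {"dx":-0.2,"dy":-2.4,"dz":0,"roll":0},
    {"dx":-0.2,"dy":-2.2,"dz":0,"roll":0},
    {"dx":-0.2,"dy":-2.0,"dz":0,"roll":0},
  ],
)

```text
time: 5.25
ee_pos: [0.5142, -0.1008, 0.0062]
tool_rot: [3.106, -0.472, 0.001]
wrist_force: [-0.5, -5.7, 5.2]
finger_gap: 0.0358
```

Request:
servo_tool(
  plan=[
    {"dx":-0.2,"dy":-2.2,"dz":0,"roll":0},
    {"dx":-0.3,"dy":-2.2,"dz":0,"roll":0},
    {"dx":-0.2,"dy":-2.0,"dz":0,"roll":0},
    {"dx":-0.2,"dy":-1.8,"dz":0,"roll":0},
    {"dx":-0.2,"dy":-1.4,"dz":0,"roll":0},
    {"dx":-0.1,"dy":-0.8,"dz":0,"roll":0},
    {"dx":0,"dy":0,"dz":0,"roll":0},
    {"dx":0,"dy":0,"dz":0,"roll":0},
  ],
)

```text
time: 6.25
ee_pos: [0.5335, 0.0021, 0.0062]
tool_rot: [-3.106, 0.471, -0.001]
wrist_force: [1.0, 5.2, 5.2]
finger_gap: 0.0359
```

Run:
```python
from cell import env,cams
from h import *
np.set_printoptions(precision=4,suppress=True)
o=env.get_obs();p,R=pose(o);s=cams.snapshot("wrist");np.savez("w4.npz",p=p,R=R,**s)
print(o["time"],p,yawx(R),o["finger_gap"])
cv2.imwrite("pics/w4.png",s["frame"][:,:,::-1])
cv2.imwrite("pics/w4c.png",cv2.resize(s["frame"][0:120,240:400,::-1],None,fx=5,fy=5,interpolation=2))
```

```text
6.25 [0.5335 0.0021 0.0062] -17.260435426738596 0.03586811819401206
```

View pics/w4.png

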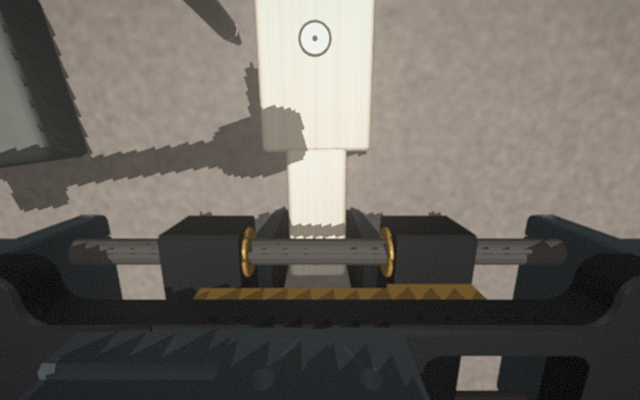

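View pics/w4c.png

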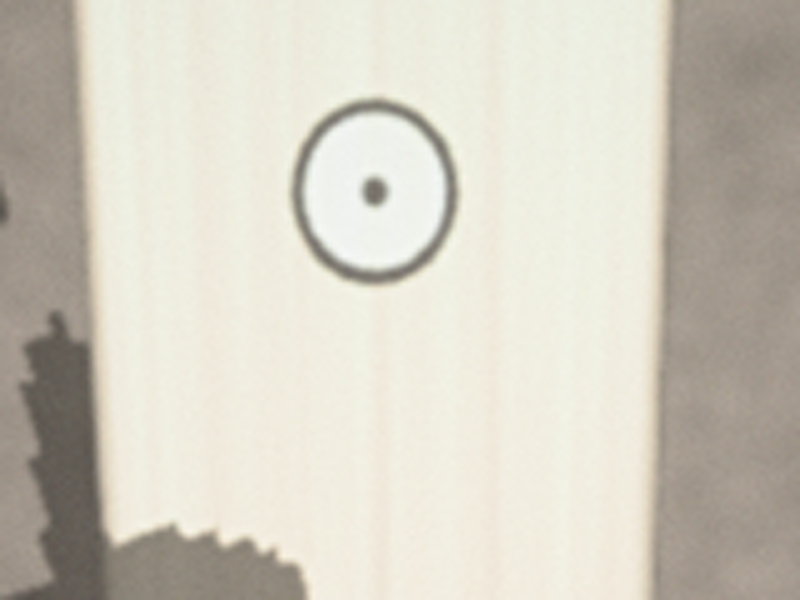

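Run:
```python
from h import *
np.set_printoptions(precision=4,suppress=True)
s=load("w4");m=wray(s,314.7,38.0,.014);t=wray(s,239.5,43,.022);print(m,t,s["R"].T@(t-m)*100)
```

```text
[ 0.6424 -0.0304  0.014 ] [0.6493 0.0076 0.022 ] [-0.4733 -3.8336 -0.7982]
```

Request:
servo_tool(
  plan=[
    {"dx":-0.1,"dy":-0.7,"dz":0,"roll":0},
    {"dx":-0.1,"dy":-0.9,"dz":0,"roll":0},
    {"dx":-0.1,"dy":-0.9,"dz":0,"roll":0},
    {"dx":-0.1,"dy":-0.8,"dz":0,"roll":0},
    {"dx":-0.05,"dy":-0.5,"dz":0,"roll":0},
    {"dx":0,"dy":0,"dz":0,"roll":0},
    {"dx":0,"dy":0,"dz":0,"roll":0},
    {"dx":0,"dy":0,"dz":0,"roll":0},
  ],
)

```text
time: 7.3
ee_pos: [0.5404, 0.0396, 0.0062]
tool_rot: [-3.105, 0.472, -0.001]
wrist_force: [0.5, 4.8, 5.3]
finger_gap: 0.036
```

Run:
```python
from cell import env,cams
from h import *
np.set_printoptions(precision=4,suppress=True)
o=env.get_obs();p,R=pose(o);s=cams.snapshot("wrist");np.savez("w5.npz",p=p,R=R,**s)
print(o["time"],p,yawx(R),o["finger_gap"])
cv2.imwrite("pics/w5c.png",cv2.resize(s["frame"][0:120,240:400,::-1],None,fx=5,fy=5,interpolation=2))
```

```text
7.3 [0.5404 0.0396 0.0062] -17.296158013021586 0.035998246666818605
```

View pics/w5c.png

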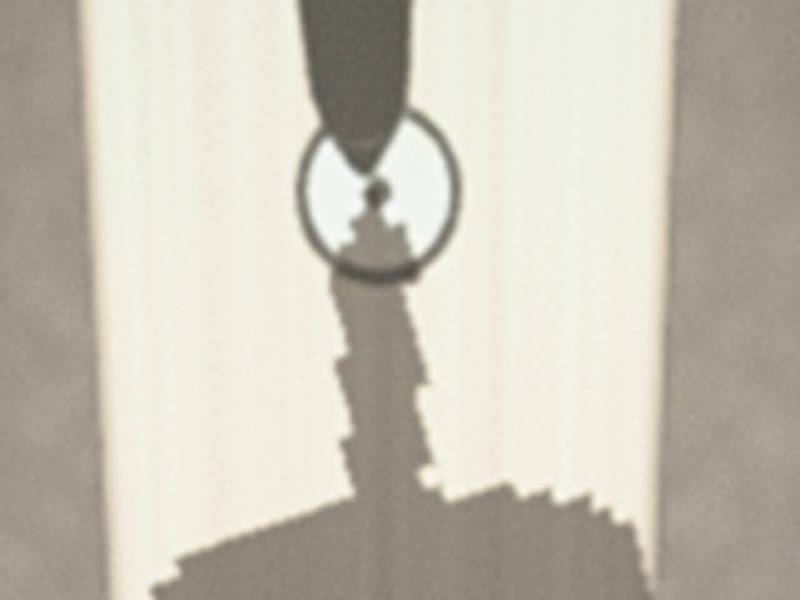

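Run:
```python
from h import *
np.set_printoptions(precision=4,suppress=True)
s=load("w5");m=wray(s,315.3,37.9,.014);t=wray(s,313.4,34.5,.022);print(m,t,s["R"].T@(t-m)*100)
```

```text
[0.6493 0.0066 0.014 ] [0.6488 0.0077 0.022 ] [-0.0801 -0.0919 -0.8   ]
```

Request:
servo_tool(
  plan=[
    {"dx":0,"dy":0,"dz":0,"roll":0},
    {"dx":0,"dy":0,"dz":0,"roll":0},
    {"dx":0,"dy":0,"dz":0,"roll":0},
    {"dx":0,"dy":0,"dz":0,"roll":0},
    {"dx":0,"dy":0,"dz":0,"roll":0},
    {"dx":0,"dy":0,"dz":-1,"roll":0},
    {"dx":0,"dy":0,"dz":-2.5,"roll":0},
    {"dx":0,"dy":0,"dz":-4,"roll":0},
  ],
  jaw=6,
)

```text
time: 8.35
ee_pos: [0.5396, 0.0387, 0.0815]
tool_rot: [3.106, -0.472, -0.003]
wrist_force: [-0.1, -0.5, 0.5]
finger_gap: 0.06
```

Run:
```python
from cell import env,cams
from h import *
np.set_printoptions(precision=4,suppress=True)
o=env.get_obs();p,R=pose(o);s=cams.snapshot("wrist");np.savez("w6.npz",p=p,R=R,**s)
print(o["time"],p,yawx(R),o["finger_gap"])
cv2.imwrite("pics/w6.png",s["frame"][:,:,::-1])
cv2.imwrite("pics/w6c.png",cv2.resize(s["frame"][0:150,220:420,::-1],None,fx=4,fy=4,interpolation=2))
```

```text
8.35 [0.5396 0.0387 0.0815] -17.30142301260356 0.0599944341849898
```

View pics/w6c.png

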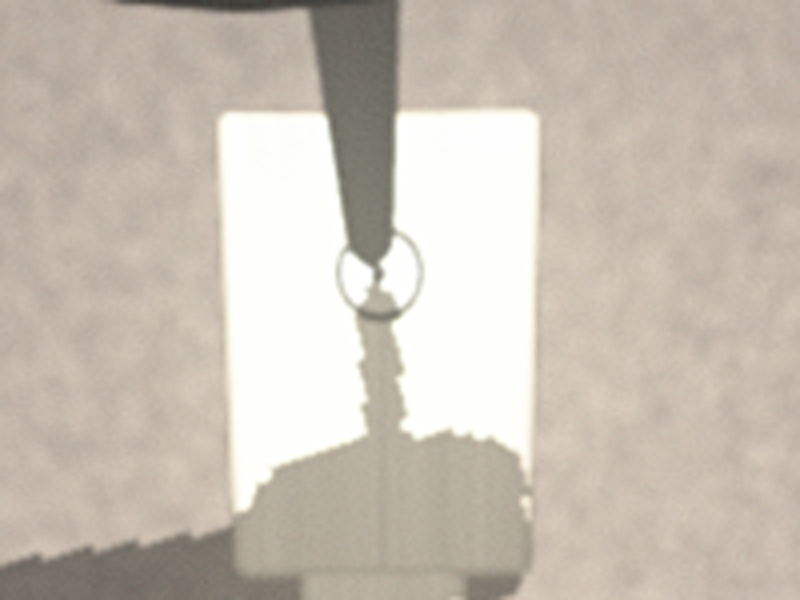

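Run:
```python
from cell import env,cams
from h import *
np.set_printoptions(precision=4,suppress=True)
s=load("w6");m=wray(s,314.5,68,.014);t=wray(s,313.5,65.6,.022);print(m,t)
o=env.get_obs();print(delta(o,[.42,.28,.26],0),o["joint_pos"])
```

```text
[0.649  0.0066 0.014 ] [0.6493 0.0073 0.022 ]
(array([-18.7912, -19.4071, -17.3889]), np.float64(-17.301818806283592)) [0.0286 0.3298 2.0987 0.     0.7085 1.9014]
```

Request:
servo_tool(
  plan=[
    {"dx":0,"dy":0,"dz":-5,"roll":0},
    {"dx":0,"dy":0,"dz":-5,"roll":0},
    {"dx":-3,"dy":-3,"dz":-3,"roll":0},
    {"dx":-3.2,"dy":-3.3,"dz":-2.4,"roll":0},
    {"dx":-3.2,"dy":-3.3,"dz":-1,"roll":0},
    {"dx":-3.2,"dy":-3.3,"dz":-1,"roll":0},
    {"dx":-3.2,"dy":-3.3,"dz":0,"roll":0},
    {"dx":-3,"dy":-3.2,"dz":0,"roll":0},
  ],
  jaw=8,
)

```text
time: 9.4
ee_pos: [0.4176, 0.2812, 0.2558]
tool_rot: [-3.105, 0.472, -0.001]
wrist_force: [0.5, 0.3, 0.5]
finger_gap: 0.0799
```

Request:
servo_tool(
  plan=[
    {"dx":0,"dy":0,"dz":0,"roll":-8.6},
    {"dx":0,"dy":0,"dz":0,"roll":-8.7},
    {"dx":0,"dy":0,"dz":0,"roll":0},
    {"dx":0,"dy":0,"dz":0,"roll":0},
    {"dx":0,"dy":0,"dz":0,"roll":0},
    {"dx":0,"dy":0,"dz":0,"roll":0},
    {"dx":0,"dy":0,"dz":0,"roll":0},
    {"dx":0,"dy":0,"dz":0,"roll":0},
  ],
)

```text
time: 10.4
ee_pos: [0.4185, 0.2799, 0.2549]
tool_rot: [3.142, -0.0, -0.0]
wrist_force: [0.5, 0.4, 0.3]
finger_gap: 0.0805
```

Run:
```python
from cell import env,cams
from h import *
np.set_printoptions(precision=4,suppress=True)
o=env.get_obs();p,R=pose(o);s=cams.snapshot("wrist");np.savez("w7.npz",p=p,R=R,**s)
print(o["time"],p,yawx(R),o["finger_gap"])
cv2.imwrite("pics/w7.png",s["frame"][:,:,::-1])
```

```text
10.4 [0.4185 0.2799 0.2549] -0.015620390045189926 0.08045699898774719
```

View pics/w7.png

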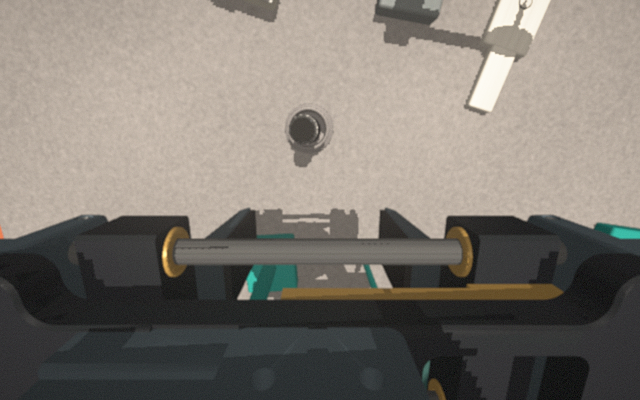

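Run:
```python
from h import *
np.set_printoptions(precision=4,suppress=True)
s=load("w7");f=s["frame"]
cv2.imwrite("pics/w7c.png",cv2.resize(f[90:170,260:360,::-1],None,fx=8,fy=7.5,interpolation=2))
T=s["tool_from_camera"];K=s["camera_matrix"];d=s["depth"]
v,u=np.mgrid[95:165,270:345];dd=d[95:165,270:345]
P=np.stack([(u-K[0,2])*dd/K[0,0],(v-K[1,2])*dd/K[1,1],dd],-1).reshape(-1,3)
W=(P@T[:3,:3].T+T[:3,3])@s["R"].T+s["p"]
for lo,hi in((.145,.17),(.1,.14),(.053,.06),(.003,.02)):
    k=W[(W[:,2]>lo)&(W[:,2]<hi)]
    if len(k): print(lo,len(k),k.mean(0),k.min(0),k.max(0),(k.min(0)+k.max(0))/2)
```

```text
0.145 642 [0.4855 0.2935 0.1544] [0.4719 0.2797 0.1487] [0.4984 0.3069 0.1581] [0.4851 0.2933 0.1534]
0.053 320 [0.4882 0.2902 0.0558] [0.4599 0.2653 0.053 ] [0.5131 0.3189 0.058 ] [0.4865 0.2921 0.0555]
0.003 720 [0.4881 0.285  0.008 ] [0.4523 0.256  0.0036] [0.5224 0.3271 0.0198] [0.4873 0.2916 0.0117]
```

View pics/w7c.png

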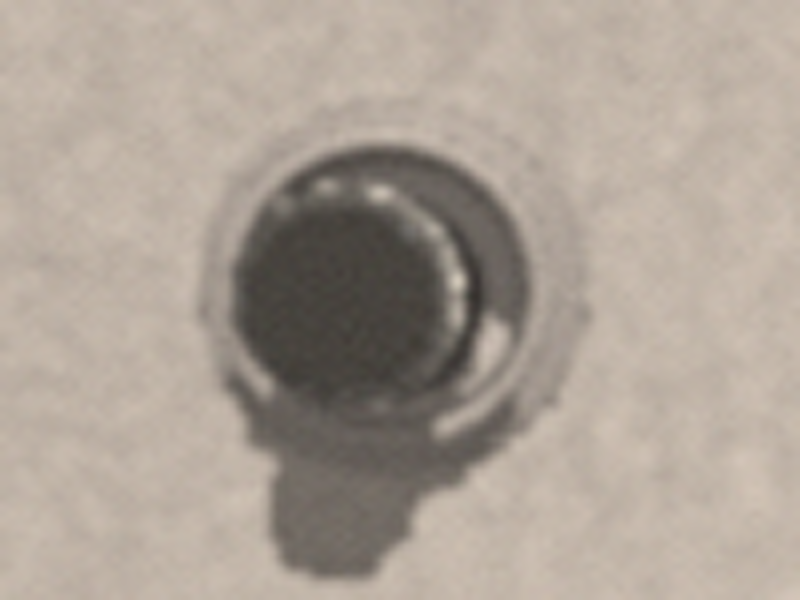

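Request:
servo_tool(
  plan=[
    {"dx":2.2,"dy":-0.5,"dz":0,"roll":0},
    {"dx":2.3,"dy":-0.5,"dz":0,"roll":0},
    {"dx":2.2,"dy":-0.3,"dz":0,"roll":0},
    {"dx":0,"dy":0,"dz":4,"roll":0},
    {"dx":0,"dy":0,"dz":4,"roll":0},
    {"dx":0,"dy":0,"dz":4,"roll":0},
    {"dx":0,"dy":0,"dz":3,"roll":0},
    {"dx":0,"dy":0,"dz":1,"roll":0},
  ],
)

```text
time: 11.45
ee_pos: [0.4847, 0.2925, 0.0933]
tool_rot: [3.14, -0.0, -0.003]
wrist_force: [-0.4, 0.5, -0.8]
finger_gap: 0.0801
```

Request:
servo_tool(
  plan=[
    {"dx":0,"dy":0,"dz":0.8,"roll":0},
    {"dx":0,"dy":0,"dz":0,"roll":0},
    {"dx":0,"dy":0,"dz":0,"roll":0},
    {"dx":0,"dy":0,"dz":0,"roll":0},
    {"dx":0,"dy":0,"dz":0,"roll":0},
    {"dx":0,"dy":0,"dz":0,"roll":0},
    {"dx":0,"dy":0,"dz":0,"roll":0},
    {"dx":0,"dy":0,"dz":0,"roll":0},
  ],
  jaw=2.0,
)

```text
time: 12.45
ee_pos: [0.4856, 0.293, 0.0871]
tool_rot: [-3.141, -0.0, -0.0]
wrist_force: [-0.5, 0.0, 4.5]
finger_gap: 0.0274
```

Request:
servo_tool(
  plan=[
    {"dx":0,"dy":0,"dz":-1,"roll":0},
    {"dx":0,"dy":0,"dz":-2,"roll":0},
    {"dx":0,"dy":0,"dz":-2.5,"roll":0},
    {"dx":0,"dy":0,"dz":-2.5,"roll":0},
    {"dx":0,"dy":0,"dz":-1,"roll":0},
    {"dx":0,"dy":0,"dz":0,"roll":0},
    {"dx":0,"dy":0,"dz":0,"roll":0},
    {"dx":0,"dy":0,"dz":0,"roll":0},
  ],
)

```text
time: 13.45
ee_pos: [0.485, 0.2927, 0.1761]
tool_rot: [3.141, 0.0, -0.002]
wrist_force: [-0.4, -0.1, -2.9]
finger_gap: 0.0273
```

Run:
```python
from cell import env,cams
from h import *
np.set_printoptions(precision=4,suppress=True)
o=env.get_obs();p,R=pose(o)
print(o["time"],p,yawx(R),o["finger_gap"],o["wrist_force"])
s=cams.snapshot("scene");t=cams.snapshot("wrist")
cv2.imwrite("pics/s8.png",np.vstack([cv2.resize(s["frame"][190:290,330:490,::-1],None,fx=4,fy=4,interpolation=2)[:300],cv2.resize(t["frame"][:200,:,::-1],None,fx=1,fy=1)]))
```

```text
13.45 [0.485  0.2927 0.1761] 0.0029179942267927063 0.02730228782635392 [-0.3584 -0.1006 -2.8901]
```

View pics/s8.png

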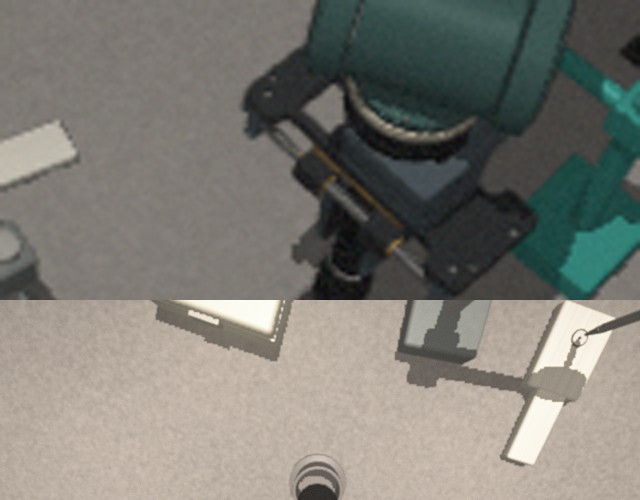

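Request:
servo_tool(
  plan=[
    {"dx":1.5,"dy":0.05,"dz":0,"roll":0},
    {"dx":2.5,"dy":0,"dz":0,"roll":0},
    {"dx":2,"dy":0,"dz":0,"roll":0},
    {"dx":0.5,"dy":0,"dz":1,"roll":0},
    {"dx":0,"dy":0,"dz":2,"roll":0},
    {"dx":0,"dy":0,"dz":2,"roll":0},
    {"dx":0,"dy":0,"dz":0.9,"roll":0},
    {"dx":0,"dy":0,"dz":0,"roll":0},
  ],
)

```text
time: 14.55
ee_pos: [0.5498, 0.2923, 0.117]
tool_rot: [3.141, 0.0, -0.002]
wrist_force: [0.3, 0.4, -1.5]
finger_gap: 0.0275
```

Run:
```python
from cell import env,cams
from h import *
np.set_printoptions(precision=4,suppress=True)
o=env.get_obs();p,R=pose(o)
print(o["time"],p,yawx(R),o["finger_gap"],o["wrist_force"])
s=cams.snapshot("scene");t=cams.snapshot("wrist")
cv2.imwrite("pics/s9.png",np.vstack([cv2.resize(s["frame"][220:320,310:470,::-1],None,fx=4,fy=4,interpolation=2)[:300],cv2.resize(t["frame"][:270,:,::-1],None,fx=1,fy=1)]))
```

```text
14.55 [0.5498 0.2923 0.117 ] 0.013729897865107903 0.027470557452645806 [ 0.3239  0.3871 -1.5191]
```

View pics/s9.png

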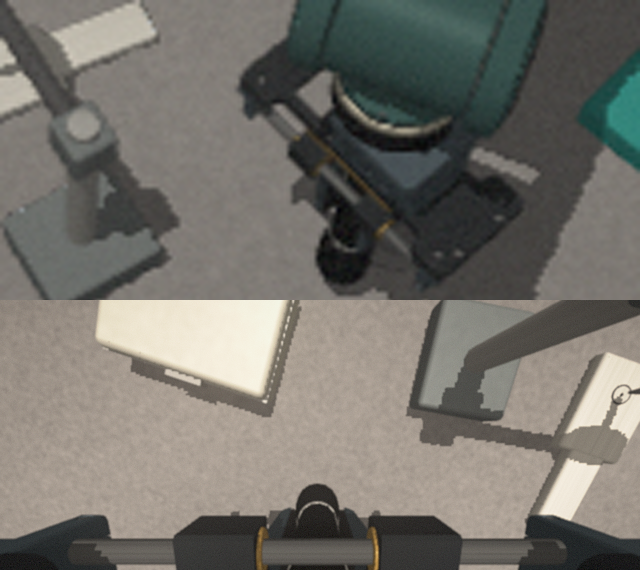

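Request:
servo_tool(
  plan=[
    {"dx":-0.9,"dy":0,"dz":0,"roll":0},
    {"dx":-0.6,"dy":0,"dz":0,"roll":0},
    {"dx":-0.5,"dy":0,"dz":0,"roll":0},
    {"dx":-0.5,"dy":0,"dz":0,"roll":0},
    {"dx":-0.5,"dy":0,"dz":0,"roll":0},
    {"dx":-0.5,"dy":0,"dz":0,"roll":0},
    {"dx":-0.5,"dy":0,"dz":0.1,"roll":0},
    {"dx":0,"dy":0,"dz":0,"roll":0},
  ],
)

```text
time: 15.65
ee_pos: [0.5118, 0.293, 0.1183]
tool_rot: [-3.14, -0.001, -0.006]
wrist_force: [4.5, -0.8, 1.5]
finger_gap: 0.0277
```

```bash
cat > look.py <<'E'
import sys
from cell import env,cams
from h import *
np.set_printoptions(precision=4,suppress=True)
o=env.get_obs();p,R=pose(o)
print(o["time"],p,yawx(R),o["finger_gap"],o["wrist_force"])
t=cams.snapshot("wrist");np.savez(sys.argv[1]+".npz",p=p,R=R,**t)
cv2.imwrite(f"pics/{sys.argv[1]}.png",t["frame"][:,:,::-1])
E
python3 look.py w10
```

```text
15.65 [0.5118 0.293  0.1183] 0.023906558286587564 0.02769368578221044 [ 4.5167 -0.8427  1.4873]
```

View pics/w10.png

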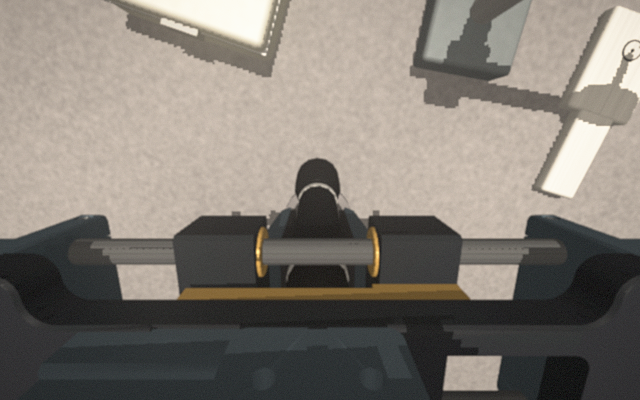

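Request:
servo_tool(
  plan=[
    {"dx":-0.6,"dy":0,"dz":0.1,"roll":0},
    {"dx":-0.6,"dy":0,"dz":0.1,"roll":0},
    {"dx":-0.6,"dy":0,"dz":0.2,"roll":0},
    {"dx":-0.6,"dy":0,"dz":0.1,"roll":0},
    {"dx":-0.6,"dy":0,"dz":0.2,"roll":0},
    {"dx":-0.6,"dy":0,"dz":0.1,"roll":0},
    {"dx":-0.6,"dy":0,"dz":0.1,"roll":0},
    {"dx":0,"dy":0,"dz":0,"roll":0},
  ],
)

```text
time: 16.7
ee_pos: [0.4682, 0.2925, 0.108]
tool_rot: [-3.142, -0.0, -0.0]
wrist_force: [2.7, 0.8, 0.3]
finger_gap: 0.028
```

```bash
python3 look.py w11
python3 - <<'E'
from cell import cams
import cv2,numpy as np
s=cams.snapshot("scene");np.savez("s11.npz",**s)
cv2.imwrite("pics/s11.png",cv2.resize(s["frame"][200:320,320:480,::-1],None,fx=5,fy=5,interpolation=2))
E
```

```text
16.7 [0.4682 0.2925 0.108 ] 0.014230783427652993 0.028027749209765505 [2.6678 0.8195 0.2867]
```

View pics/w11.png

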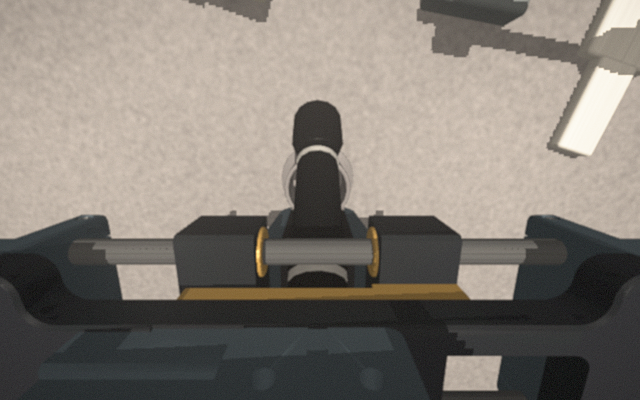

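View pics/s11.png

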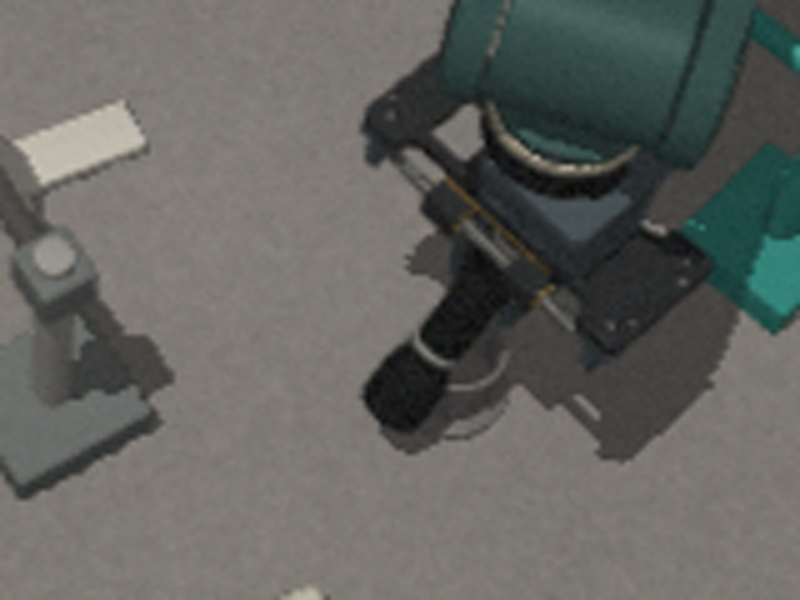

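Request:
servo_tool(
  plan=[
    {"dx":0,"dy":0,"dz":-0.5,"roll":0},
    {"dx":0,"dy":0,"dz":-1,"roll":0},
    {"dx":0,"dy":0,"dz":-1.5,"roll":0},
    {"dx":0,"dy":0,"dz":-1.5,"roll":0},
    {"dx":0,"dy":0,"dz":-1.5,"roll":0},
    {"dx":0,"dy":0,"dz":-1,"roll":0},
    {"dx":0,"dy":0,"dz":0,"roll":0},
    {"dx":0,"dy":0,"dz":0,"roll":0},
  ],
)

```text
time: 17.8
ee_pos: [0.4682, 0.2923, 0.1776]
tool_rot: [3.141, -0.0, -0.001]
wrist_force: [0.6, 0.2, -1.7]
finger_gap: 0.0278
```

```bash
python3 look.py w12
cat > tilt.py <<'E'
import sys
from h import *
np.set_printoptions(precision=4,suppress=True)
def tilt(n):
    s=load(n);T=s["tool_from_camera"];K=s["camera_matrix"];d=s["depth"];f=s["frame"].astype(int)
    v,u=np.mgrid[0:400,0:640]
    P=np.stack([(u-K[0,2])*d/K[0,0],(v-K[1,2])*d/K[1,1],d],-1)
    C=(P@T[:3,:3].T+T[:3,3])  # tool coords
    m=(abs(u-317)<6)&(v<205)&(d>0)&(C[...,2]<.14)&(C[...,2]>-.05)&(f.max(2)<110)
    q=C[m]; w=s["p"]+q@s["R"].T
    # ridge: by v row
    rows=np.unique(v[m])
    L=np.array([[r,*C[m&(v==r)].mean(0)] for r in rows]);print(L[::5])
    return s,L
if __name__=="__main__":tilt(sys.argv[1])
E
python3 tilt.py w11; python3 tilt.py w12
```

```text
17.8 [0.4682 0.2923 0.1776] -0.0008343358039894228 0.027791736468068762 [ 0.641   0.1504 -1.6541]
[[101.       0.087    0.0001   0.0464]
 [106.       0.0829  -0.0001   0.0407]
 [111.       0.079   -0.0002   0.0344]
 [116.       0.0754   0.0001   0.0295]
 [121.       0.0718   0.0001   0.0249]
 [126.       0.0685   0.0001   0.0223]
 [131.       0.0652   0.0001   0.0202]
 [136.       0.0619   0.0001   0.0178]
 [141.       0.0588   0.0001   0.0145]
 [151.       0.0529   0.0004   0.0057]
 [156.       0.0501   0.0001   0.002 ]
 [161.       0.0474   0.0001  -0.0021]
 [166.       0.0448   0.0002  -0.0057]
 [171.       0.0423   0.0002  -0.0092]
 [176.       0.0399   0.0002  -0.0127]
 [181.       0.0376   0.0002  -0.0165]
 [186.       0.0354   0.0002  -0.0197]
 [191.       0.0331   0.0002  -0.0226]
 [196.       0.0309   0.0002  -0.0253]
 [201.       0.029    0.0002  -0.0285]]
[[102.       0.0863   0.0001   0.0467]
 [107.       0.0822   0.0001   0.0409]
 [112.       0.0784   0.0001   0.0354]
 [117.       0.0747   0.0001   0.0301]
 [122.       0.0712   0.0001   0.0252]
 [127.       0.0678   0.0001   0.0233]
 [132.       0.0645   0.0001   0.0204]
 [137.       0.0613   0.0001   0.0181]
 [142.       0.0581   0.0001   0.0146]
 [152.       0.0522   0.0001   0.0059]
 [157.       0.0495   0.0001   0.0016]
 [162.       0.0468   0.0001  -0.0023]
 [167.       0.0442   0.0001  -0.006 ]
 [172.       0.0417   0.0002  -0.0094]
 [177.       0.0394   0.0002  -0.0131]
 [182.       0.037    0.0002  -0.0163]
 [187.       0.0347   0.0002  -0.0193]
 [192.       0.0327   0.0002  -0.023 ]
 [197.       0.0306   0.0002  -0.0261]
 [202.       0.0285   0.0002  -0.0288]]
```

View pics/w12.png

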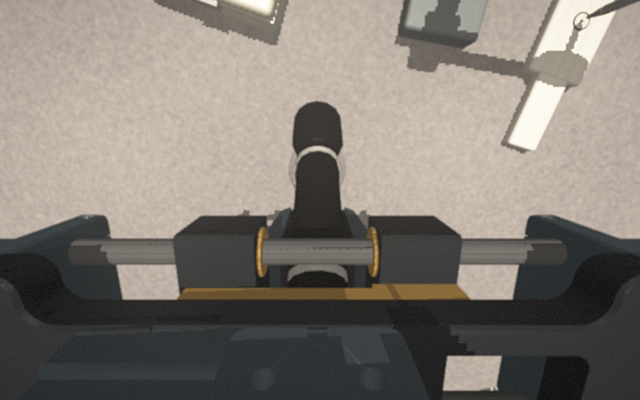

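Run:
```python
from cell import cams,env
from h import *
np.set_printoptions(precision=4,suppress=True)
o=env.get_obs();p,R=pose(o)
s=cams.snapshot("scene");np.savez("s12.npz",**s)
cv2.imwrite("pics/s12.png",cv2.resize(s["frame"][180:300,320:480,::-1],None,fx=5,fy=5,interpolation=2))
W=cloud(s)
C=(W-p)@R
m=np.zeros(C.shape[:2],bool);m[180:300,320:480]=1
m&=(abs(C[...,1])<.022)&(C[...,2]>-.03)&(C[...,2]<.1)&(C[...,0]>-.06)&(C[...,0]<.12)
q=C[m];np.save("q12.npy",q);print(len(q))
for lo in np.arange(-.03,.09,.01):
    k=q[(q[:,2]>lo)&(q[:,2]<lo+.01)]
    if len(k):print(round(lo,3),len(k),k.mean(0),k.min(0),k.max(0))
```

```text
440
-0.03 54 [ 0.0258 -0.0025 -0.0252] [ 0.0159 -0.0203 -0.0298] [ 0.0349  0.0195 -0.0205]
-0.02 52 [ 0.0313 -0.0012 -0.0152] [ 0.0163 -0.0209 -0.02  ] [ 0.0414  0.0214 -0.0101]
-0.01 49 [ 0.0388 -0.0019 -0.0053] [ 0.0156 -0.0206 -0.0096] [ 0.0506  0.02   -0.0003]
0.0 45 [ 0.0474 -0.0029  0.005 ] [ 0.0306 -0.0138  0.0004] [0.0617 0.0122 0.0095]
0.01 48 [ 0.0562 -0.0009  0.0152] [ 0.0402 -0.0132  0.0105] [0.067  0.0147 0.02  ]
0.02 75 [ 0.0655 -0.0019  0.0246] [ 0.0477 -0.0175  0.0201] [0.0773 0.0158 0.03  ]
0.03 60 [ 0.0727 -0.0031  0.0349] [ 0.0485 -0.0182  0.0302] [0.0873 0.0173 0.04  ]
0.04 47 [ 0.079  -0.0041  0.0449] [ 0.0602 -0.0179  0.0403] [0.0891 0.0174 0.05  ]
0.05 8 [ 0.0784 -0.0062  0.0527] [ 0.0707 -0.0179  0.0502] [0.085  0.0187 0.0562]
0.06 2 [ 0.0724 -0.0161  0.0611] [ 0.0687 -0.0179  0.0601] [ 0.0761 -0.0143  0.0621]
```

View pics/s12.png

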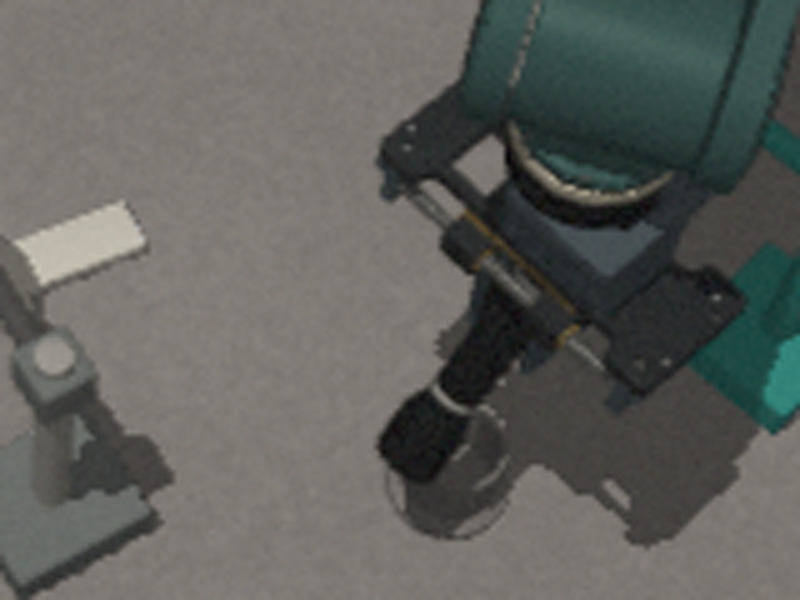

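```bash
cat > fit.py <<'E'
import sys
from h import *
from scipy.optimize import least_squares
np.set_printoptions(precision=4,suppress=True)
def wpts(n):
    s=load(n);T=s["tool_from_camera"];K=s["camera_matrix"];d=s["depth"];f=s["frame"].astype(int)
    v,u=np.mgrid[0:400,0:640]
    P=np.stack([(u-K[0,2])*d/K[0,0],(v-K[1,2])*d/K[1,1],d],-1);C=(P@T[:3,:3].T+T[:3,3])
    m=(abs(u-317)<26)&(v<200)&(d>0)&(C[...,2]<.09)&(C[...,2]>-.03)&(abs(C[...,1])<.021)
    return C[m]
def rad(t):return np.interp(t,[0,.028,.042,.145],[.019,.019,.014,.014])
def fit(q):
    def res(x):
        lx,ly,lz,th,az=x   # lens centre tool coords, axis to tail
        a=np.array([-np.sin(th),az,-np.cos(th)]);a/=np.linalg.norm(a)
        r=q-np.array([lx,ly,lz]);t=r@a;ra=np.linalg.norm(r-t[:,None]*a,axis=1)
        return np.where(t<0,np.hypot(t,np.maximum(ra-.019,0)),np.minimum(ra-rad(t),abs(t)+abs(0*ra)) if 0 else ra-rad(t))
    b=least_squares(res,[.07,0,.058,.7,0],loss="soft_l1",f_scale=.002);return b.x,np.sqrt(np.mean(b.fun**2))
if __name__=="__main__":
    a=wpts(sys.argv[1]);s=None
    x,e=fit(a);print("wrist",len(a),x,np.degrees(x[3]),e)
    if len(sys.argv)>2:
        q=np.load(sys.argv[2]);q=q[q[:,2]>0.002];x,e=fit(q);print("scene",len(q),x,np.degrees(x[3]),e)
        x,e=fit(np.vstack([a[::5],q,q]));print("both",x,np.degrees(x[3]),e)
E
python3 fit.py w12 q12.npy
```

```text
wrist 4308 [0.0724 0.0004 0.0598 0.5999 0.0002] 34.371734389924434 0.0004183963308285556
scene 277 [ 0.0735  0.001   0.0595  0.6127 -0.0051] 35.106513031369595 0.0018924390689802075
both [ 0.0729  0.0007  0.0597  0.6061 -0.0028] 34.725081636671106 0.001253646135336638
```

Request:
servo_tool(
  plan=[
    {"dx":0,"dy":0.5,"dz":-0.5,"roll":0},
    {"dx":0,"dy":1.2,"dz":-0.5,"roll":0},
    {"dx":0,"dy":2,"dz":-0.5,"roll":0},
    {"dx":0,"dy":2.2,"dz":-0.4,"roll":0},
    {"dx":0,"dy":2.2,"dz":0,"roll":0},
    {"dx":0,"dy":2.2,"dz":0,"roll":0},
    {"dx":0,"dy":2.2,"dz":0,"roll":0},
    {"dx":0.2,"dy":2.2,"dz":0,"roll":0},
  ],
)

```text
time: 18.9
ee_pos: [0.4701, 0.1436, 0.1973]
tool_rot: [3.142, -0.001, 0.0]
wrist_force: [0.0, -0.2, -2.2]
finger_gap: 0.0276
```

Request:
servo_tool(
  plan=[
    {"dx":0.3,"dy":2.2,"dz":0,"roll":0},
    {"dx":0.4,"dy":2.2,"dz":0,"roll":0},
    {"dx":0.4,"dy":2.2,"dz":0,"roll":0},
    {"dx":0.4,"dy":2.2,"dz":0,"roll":0},
    {"dx":0.3,"dy":2,"dz":0,"roll":0},
    {"dx":0.2,"dy":1.5,"dz":0,"roll":0},
    {"dx":0.1,"dy":1,"dz":0,"roll":0},
    {"dx":0,"dy":0.5,"dz":0,"roll":0},
  ],
)

```text
time: 19.9
ee_pos: [0.4914, 0.0069, 0.197]
tool_rot: [-3.142, 0.001, 0.0]
wrist_force: [0.4, -0.0, -2.6]
finger_gap: 0.0274
```

Request:
servo_tool(
  plan=[
    {"dx":0,"dy":0,"dz":0,"roll":0},
    {"dx":0,"dy":0,"dz":0,"roll":0},
    {"dx":0,"dy":0,"dz":0,"roll":0},
    {"dx":0,"dy":0,"dz":0,"roll":0},
    {"dx":0,"dy":0,"dz":0,"roll":0},
    {"dx":0,"dy":0,"dz":0,"roll":0},
    {"dx":0,"dy":0,"dz":0,"roll":0},
    {"dx":0,"dy":0,"dz":0,"roll":0},
  ],
)

```text
time: 20.9
ee_pos: [0.4915, 0.0074, 0.1969]
tool_rot: [-3.142, 0.0, -0.0]
wrist_force: [-0.3, -0.0, -2.7]
finger_gap: 0.0273
```

```bash
python3 look.py w13; python3 fit.py w13
python3 - <<'E'
from cell import cams,env
import cv2,numpy as np
s=cams.snapshot("scene");np.savez("s13.npz",**s)
cv2.imwrite("pics/s13.png",cv2.resize(s["frame"][120:280,230:430,::-1],None,fx=4,fy=3.75,interpolation=2))
E
```

```text
20.9 [0.4915 0.0074 0.1969] -0.002868153246763096 0.027289058408878564 [-0.3216 -0.0054 -2.6819]
wrist 4696 [ 0.1396  0.0044  0.0868  0.7233 -0.0447] 41.439827338712355 0.007776735327092723
```

View pics/w13.png

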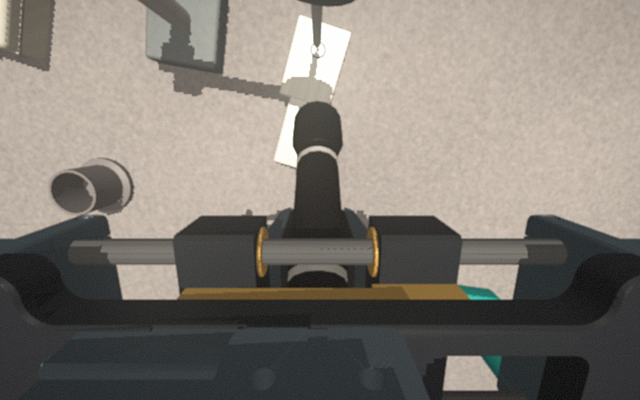

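View pics/s13.png

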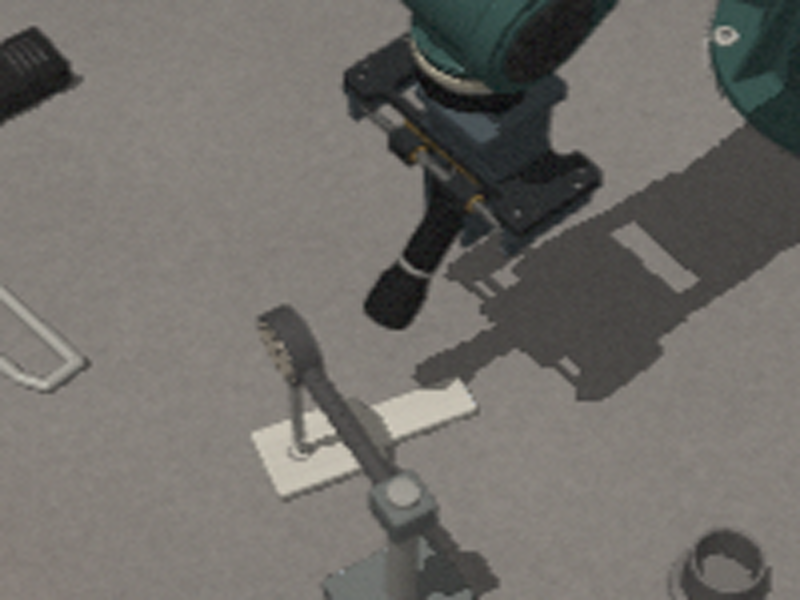

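```bash
sed -i 's/(v<200)/(v<200)\&(v>98)\&(C[...,0]<.1)/' fit.py; python3 fit.py w12; python3 fit.py w13
python3 - <<'E'
from fit import *
s=load("w13");x,e=fit(wpts("w13"))
lens=s["p"]+s["R"]@x[:3];a=s["R"]@np.array([-np.sin(x[3]),x[4],-np.cos(x[3])]);a/=np.linalg.norm(a)
m=wray(s,317.5,50.3,.014);print(lens,a,m)
for mk in(np.array([.649,.0068,.014]),m):
    r=mk-lens;t=r@a;print("along",t,"off",np.linalg.norm(r-t*a),r-t*a)
cv2.imwrite("pics/w13c.png",cv2.resize(s["frame"][10:110,260:380,::-1],None,fx=6,fy=6,interpolation=2))
E
```

```text
wrist 4308 [0.0724 0.0004 0.0598 0.5999 0.0002] 34.371734389924434 0.0004183963308285556
wrist 4311 [0.0724 0.0004 0.0597 0.6003 0.0009] 34.396217767578904 0.00041706645746018405
[0.5639 0.007  0.1372] [-0.5649 -0.0009  0.8251] [0.6482 0.0068 0.014 ]
along -0.14975045450974736 off 0.0007102075112295986 [ 0.0005 -0.0003  0.0004]
along -0.14927337159941512 off 0.0002970854771096809 [-0.0001 -0.0003 -0.    ]
```

View pics/w13c.png

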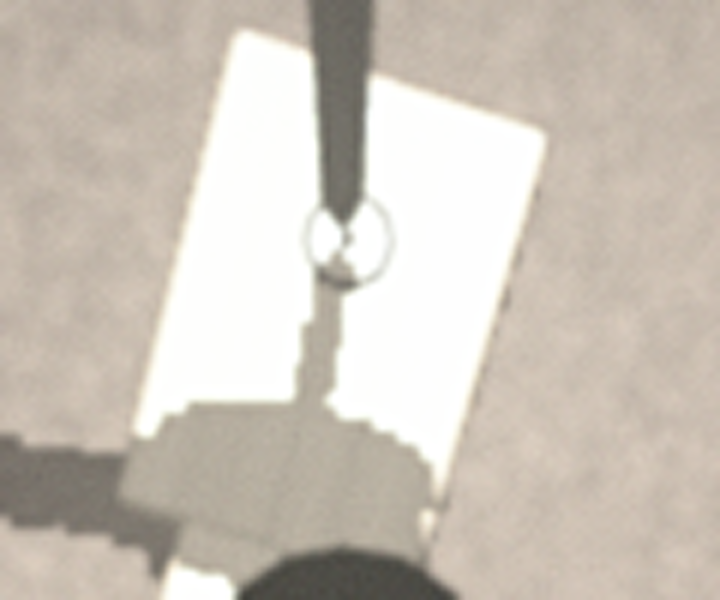

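The picture shows the tip at crop (343,222), inside the ring at (348,240). The beam axis passes within 1 mm of the ring, with the lens 15 cm away, 34.4° tilt and no creep between looks. I'm handing in.

```bash
python3 -c "
from cell import env
print(env.sign_off())"
```

```text
the job is handed in; nothing more can be done
None
```

The job is handed in, with the plate in place and the torch held raised, aimed at the ring. I got no verdict back, so the figures below are my own last camera measurements.

- **Plate:** I gripped it by the neck and slid it flat to the grey gauge, not either of the two teal look-alikes, then let go. The ring centre measured about 1 mm from under the gauge tip. Later pictures still showed the tip inside the ring.
- **Torch:** I drew it straight up out of the cup. The servo tool can only turn about the vertical, so I leaned the torch by pressing its head sideways against the outside of the cup rim. That took about 5 N.
- **Final pose:** The lens is 137 mm up and 150 mm from the ring. The beam axis passes less than 1 mm from the ring centre. It was carried by the fingers alone, and it had not shifted in the grip between two looks 3 s apart.
- **Other things:** The gauge, radio, carabiner and tin were not touched as far as the pictures and forces show. I did not measure the radio, carabiner and tin again.

Two checks came out differently from the plan:
- **Tilt:** It is 34.4° from vertical, not the intended 45°. That is still inside the 25 to 65° limits.
- **Grip:** The barrel moved about 15 mm sideways between the pads while being leaned. I left it rather than risk the hold.

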